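# Shut the slide cabinet and hold the slide carrier flush on the tilted inspection stage

## Robot

A 6-joint arm with a two-finger parallel gripper is mounted at the origin on the work surface. World frame = base frame: x ahead of the robot, y to its left, z up, the work surface at z = 0. Lengths are in mm, angles in rad, forces in N, time in s.
With the tool pointing down it reaches from about 275 to 750 mm from the base axis. Payload 10.2 kg.
Tool frame: the origin (TCP) lies midway between the tips of the shut fingers; the grasp point (between the pads) lies 19 mm behind it; z points along the fingers, y is the line along which they close (so a half turn about z gives the same grasp; the last joint's range is limited). The gripper opens to 85 mm and grips with 20 to 120 N. Pads are 22 mm wide; open, the fingers measure 114 mm over their backs; the gripper's body (76 mm by 85 mm) begins 54 mm behind the grasp point. The pads swing forward as they close: fully open they stand 13 mm farther back than shut.
Start: joints at [1.039, 0.313, 1.498, -0, 1.331, -0.223], TCP at [159.568, 500.169, 202.194] pointing down, gripper open.
Joint ranges: [-2.94, 2.94], [-0.97, 2.17], [0.19, 2.56], [-1.23, 4.37], [0.02, 3.11], [-2.88, 2.88]. Speed limits (rad/s): [2.39, 2.39, 3.01, 3.14, 3.14, 3.14].

## Interface

Orientations are given as a unit quaternion [w, x, y, z].
In Python, from rig import ctrl gives the robot as it stands.
- The arm moves only by the tool send_rows, never from a script. Its argument "targets" is a list of rows, each a list of 7 numbers: the closure, from -1 (fully open) to 1 (shut), so that 0 is half open, then the shift along the tool's x, y, z in m, then the turn, a rotation vector about the tool's x, y, z in rad. In form: [[claw, dx, dy, dz, ax, ay, az], ...]. A call has exactly 10 rows; each row shifts and turns the commanded pose from where the row before left it, along the tool's axes as they then stand; what a row does not reach is not made up. A row lasts 1/8 s, in which the tool goes at most 62.5 mm and 10.7 degrees, less where a joint would pass 70% of its speed; a pose out of reach is approached as far as the arm can. A call with a gripper value outside its range is refused whole. The fingers move at their own pace and stop on an object; "squeeze" is the grip in N (left out, the last holds). Time passes only in rows, so rows that do not move let the fingers close, or fill a call up. It gives the time, the measured TCP pose, the force, the opening and the grip force at its end, in the units of the state.
- ctrl.sense(): the state, without advancing time (a new reading comes with each control period).
- ctrl.capture(name): name is "scene" or "top"; returns a dict with "img" (400x640x3 uint8, red, green, blue), "camera_matrix" (3x3 intrinsics, pixels), "R" (3x3) and "t" (3): a world point X has camera coordinates R X + t. Camera axes: x right, y down, z forward; pixel columns grow to the right and rows downward; lengths in mm; the calibration is good to about 2 mm. A picture is of the moment at which its call begins. There is no depth.
- ctrl.finish_job(): hands the job in; it is judged then, once.
Trained networks look in a picture, given as the dict that the camera call returned (one of the last four; its "shot" number tells which), for a name from the list of things; names that differ only in an ending like _2 or _b are one class to them, and where a whole thing is asked for, a point or a joint stands for the part that bears it (a point fixed in the world has none). Each returns a list of dicts, best first, with "score" (0 to 1); they miss things now and then, are a little off and sometimes report something else, mostly with a low value. They report only what shows in the picture. A call takes as long as a camera call. They do not tell look-alikes from the thing itself.
- ctrl.boxes_of(query, picture): "extent" ([left, top, width, height] in pixels, round what is visible of it).
- ctrl.landmark_of(query, picture): "point" ([column, row] in pixels: a listed point, or the origin of a listed thing).
The state is a dict: "time_s": time; "joints": joint angles; "dq": joint speeds; "tau": joint torques, N m; "eef_pos": TCP position; "ee_rot": TCP orientation; "force": force on the tool from outside, world axes, zero at the start; "wrist_torque": the same for the moment, N m; "grip_width": opening from 0.0 (shut) to 1.0 (fully open); "grip_force": force on a finger pad.
Only numpy, scipy, OpenCV 4.12 (cv2) and the standard library are available. Lean on these libraries where they do the work, as an engineer would, in place of code of your own. Each camera call takes 0.05 s, during which the arm holds its last target. There are 200 camera calls.

## Task

Push the open door of the small slide cabinet fully shut so that it stays on its catch, then pick up the slide carrier by its black round grip, leaving the tube rack, jar and beaker where they are. Press the carrier's underside onto the sloped stage, centred and square, tilting it by feel until it lies flush on both of the stage's bars. Finish while still holding it firmly pressed there: do not let go.

Things in the scene. Friction and masses are not known exactly. Their poses are not given: they have to be found in the camera images.
- door (a joint): hinge angle of the cabinet door, rad: 0 is shut, it grows as the free edge swings out towards the robot. It starts between 0.5 and 1.1 and stays where it is left; from about 0.07 to 0.035 rad a sprung ball catch resists with up to 4 N at the free edge and pushes the door back out, below that it snaps the door in and keeps it within 0.01 rad of 0
- cabinet: fixed white slide cabinet on the bench, 180 mm wide (y), 130 mm deep (x), 160 mm high; origin at the centre of its underside, x points into the cabinet (away from the robot), y to the door's hinge side, z up. The door covers its -x side
- door_hinge (a point): point on the door's upright hinge axis, 80 mm above the bench, fixed to the cabinet with the cabinet's axes. The shut door runs from here 178 mm along -y with its outer face to -x; the panel is 12 mm thick, centred on the hinge axis, from 5 to 155 mm above the bench. A knob 18 mm across stands 16 mm out of the outer face, 163 mm from the hinge, 70 mm above the bench
- door_pad (a point): point on the door's outer face (it moves with the door), 135 mm from the hinge axis and 132 mm above the bench: a good place to push. Its -x axis is the outward normal of the outer face, its -y axis points along the door to the free edge
- carrier_grip (a point): point to grasp on the loose slide carrier: centre of its round grip, 34 mm above its underside. The carrier is an aluminium plate 76 mm (x) by 40 mm (y), 6 mm thick, with glass slides let in, about 80 g; on a thin central stem sits the grip, a black level cylinder along y, 14 mm across and 14 mm long: pinch its flat ends (fingers closing along y); pressed firmly, it swivels a degree or two in the fingers
- carrier_foot (a point): centre of the carrier's underside, same axes as carrier_grip; the carrier starts lying flat on a fixed white rest plate
- rest: fixed white rest plate 130 mm (x) by 110 mm (y), 18 mm high, on which the carrier starts; origin at the centre of its underside on the bench
- stage_top (a point): centre of the sloped stage face, 100 mm above the bench, on the level tilt axis. Fixed to the stand, so its axes do not show the slope: z straight up, y along the tilt axis, x horizontal, up-slope, away from the robot (the low side is nearest the robot). The tilt about y is 8 to 24 degrees, differs every time and is not reported: find it by touch or sight
- stage: fixed grey stand (foot 120 x 120 mm), same axes as stage_top; origin under its centre. Its head is stiff: no tilting under 100 N. The face is the tops of two parallel steel bars along y, each 80 mm long, 8 mm wide, 10 mm proud of a 90 x 92 mm plate, centred 25 mm up-slope and 25 mm down-slope of stage_top, measured along the slope; stage_top lies in the plane of their tops
- tube_rack_site (a point): centre of the foot of a white test tube rack 90 x 160 mm, 130 mm high, on the bench: leave it alone
- reagent_site (a point): centre of the foot of an amber jar 56 mm across, 100 mm high, on the bench: leave it alone
- beaker_site (a point): centre of the foot of a glass beaker 64 mm across, 75 mm high, on the bench: leave it alone
There are look-alikes about, which are no part of the job. Of the things that look like the cabinet, the larger one is meant.

How it is judged (in metres and radians):
On the way, in this order (a step that is already met when the one before it is completed fails the run):
1. the cabinet door is shut on its catch while the carrier still lies on its rest plate (value of joint door below 0.02 rad and height (world z) of carrier_foot below 0.03 m), for 0.2 s.
2. the carrier is lifted in the gripper clear of its rest plate (height (world z) of carrier_foot above 0.04 m and contact force between the fingers and carrier above 1 N and not (contact force between carrier and rest above 0.05 N)), for 0.2 s.
At the end, for the whole second after the job is handed in: The door is within 0.02 rad of shut; the carrier is still gripped, at rest, its underside pressing on both stage bars with more than 0.7 N on each, its underside's centre within 12 mm of the centre of the stage face and its y axis within 0.1 rad (6 degrees) of the stage's y axis (value of joint door below 0.02 rad and contact force between the fingers and carrier above 1 N and contact force between carrier and head_c0 above 0.7 N and contact force between carrier and head_c1 above 0.7 N and distance between carrier_foot and stage_top below 0.012 m and angle between the y axis of carrier_foot and the y axis of stage_top, either way round below 0.1 rad and linear speed of carrier below 0.02 m/s); the arm keeps its last pose, push and grip.
It fails at once if the tube rack, the jar or the beaker is moved by more than 25 mm (distance of any of tube_rack_site, reagent_site, beaker_site from where it was at the start of the episode above 0.025 m).
It also fails if it takes over 72 s, if anything falls off the work surface, if the arm or the gripper's body presses on something with over 40 N, if the wrist force passes 120 N, or if a joint passes its speed limit or range.

## Working session

There is one attempt and no reset: what is moved stays moved. The work goes in short steps, Python scripts to look and compute and a tool call to move; the robot and the scene stay as the last step left them, time stands still between calls to the robot, and variables do not carry over. Pictures are saved under pics/ and viewed, at most 10 in all, crops included, and the job is handed in when it is done.

Besides the shell and the picture viewer there is one more tool, called after "Call:" by a JSON object that holds its "method" and its "body", one argument or row to a line. send_rows: Moves the arm, as the interface text tells. Its arguments: {"type":"object","properties":{"targets":{"type":"array"},"squeeze":{"type":"number"}},"required":["targets"]}

```bash
ls; mkdir -p pics; cat > h.py <<'E'
import numpy as np, cv2
from scipy.spatial.transform import Rotation as R
from rig import ctrl
def shot(n):
    p=ctrl.capture(n); return p
def save(p,f): cv2.imwrite('pics/'+f,p['img'][:,:,::-1])
def ray(p,uv):
    K=np.array(p['camera_matrix']);Rm=np.array(p['R']);t=np.array(p['t'])
    d=Rm.T@np.linalg.solve(K,[uv[0],uv[1],1]); return -Rm.T@t,d/np.linalg.norm(d)
def atz(p,uv,z):
    c,d=ray(p,uv); return c+d*(z-c[2])/d[2]
def tri(p,a,q,b):
    c1,d1=ray(p,a);c2,d2=ray(q,b)
    s=np.linalg.lstsq(np.c_[d1,-d2],c2-c1,rcond=None)[0]
    x1=c1+s[0]*d1;x2=c2+s[1]*d2
    return (x1+x2)/2,np.linalg.norm(x1-x2)
def proj(p,X):
    x=np.array(p['R'])@np.array(X)+np.array(p['t']); u=np.array(p['camera_matrix'])@x; return u[:2]/u[2]
E
python3 - <<'E'
from h import *
s=shot('scene');t=shot('top')
save(s,'s0.png');save(t,'t0.png')
print(ctrl.sense())
for n in 'cabinet door_hinge door_pad carrier_grip carrier_foot rest stage_top stage tube_rack_site reagent_site beaker_site'.split():
    for nm,p in(('s',s),('t',t)):
        print(n,nm,[(np.round(d['point']).astype(int).tolist(),round(d['score'],2)) for d in ctrl.landmark_of(n,p)])
E
```

```text
pics
{'time_s': 0.1, 'joints': array([ 1.03862740e+00,  3.13389993e-01,  1.49834245e+00,  1.42349607e-05,
        1.33103585e+00, -2.23380974e-01]), 'dq': array([ 0.0006881 , -0.00234762, -0.00281596, -0.00166952,  0.00111572,
       -0.00074756]), 'tau': array([ 2.09615377e-03, -4.12905800e+01, -2.60141248e+01, -2.21972005e-04,
        3.09051793e-03, -1.00413118e-05]), 'eef_pos': array([159.41038031, 499.93587852, 201.70143281]), 'ee_rot': array([-2.23245529e-04,  1.53782962e-01,  9.88104476e-01, -5.43823549e-04]), 'force': array([ 0.44943313, -0.3415466 , -0.84919071]), 'wrist_torque': array([-0.03454979, -0.00343319,  0.03615406]), 'grip_force': 0.0, 'grip_width': 1.0071790778390866}
cabinet s [([365, 274], 0.94), ([454, 311], 0.63)]
cabinet t [([247, 184], 0.98), ([483, 262], 0.57), ([159, 201], 0.56), ([410, 273], 0.21)]
door_hinge s [([409, 262], 0.83), ([485, 295], 0.7)]
door_hinge t [([128, 211], 0.87), ([320, 170], 0.69), ([205, 203], 0.67)]
door_pad s [([458, 269], 0.66), ([411, 220], 0.62)]
door_pad t [([220, 244], 0.79), ([208, 199], 0.58), ([155, 215], 0.55)]
carrier_grip s [([304, 179], 0.47)]
carrier_grip t [([418, 285], 0.58)]
carrier_foot s [([304, 184], 0.58)]
carrier_foot t [([416, 285], 0.6)]
rest s [([305, 192], 0.9), ([413, 221], 0.75)]
rest t [([410, 273], 0.77)]
stage_top s [([334, 196], 0.79)]
stage_top t [([332, 235], 0.91)]
stage s [([255, 175], 0.72), ([336, 222], 0.57)]
stage t [([331, 237], 0.87)]
tube_rack_site s [([254, 176], 0.71), ([366, 277], 0.2)]
tube_rack_site t [([480, 261], 0.75)]
reagent_site s []
reagent_site t [([383, 172], 0.96)]
beaker_site s [([300, 256], 0.62)]
beaker_site t [([321, 173], 0.68)]
```

```bash
python3 - <<'E'
import cv2
for f in('s0','t0'):
    i=cv2.imread(f'pics/{f}.png'); cv2.imwrite(f'pics/{f}b.png',cv2.resize(i[110:335,100:500] if f=='t0' else i[120:345,180:580],(800,450),interpolation=cv2.INTER_CUBIC))
E
```

```text
(no output)
```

View pics/s0.png

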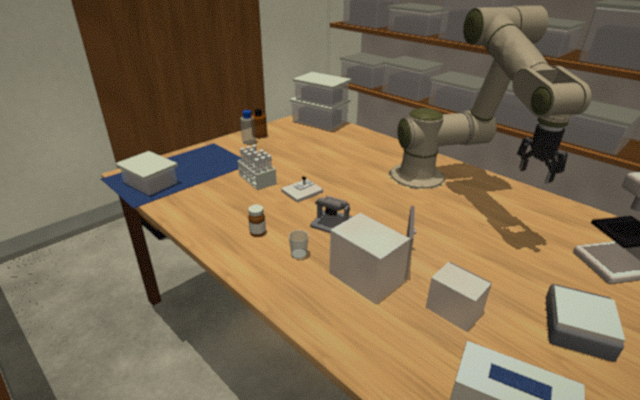

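View pics/t0b.png

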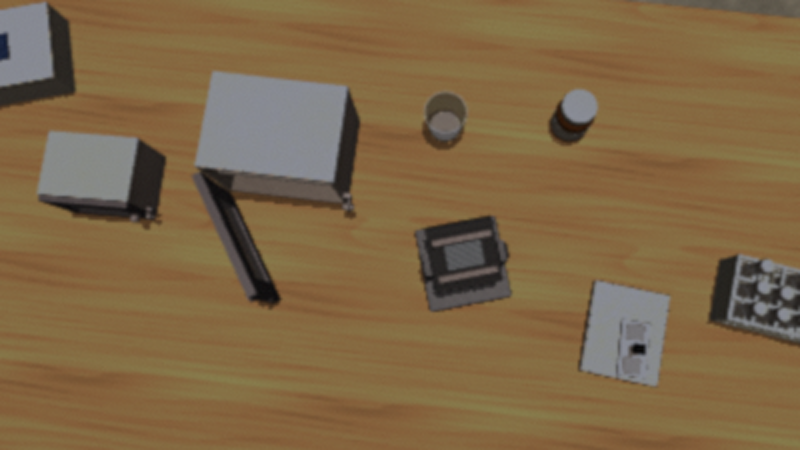

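Scene view: the robot is on the far side; the large white cabinet is at (370,255) with its door open, and the stage at (332,212). The carrier on its rest is at (303,187), and a smaller look-alike cabinet is at (458,295). In the top view, the cabinet top spans about (198–274, 146–201), the door runs from (201,198) to (236,258), the stage is at (332,238) and the carrier at (418,284).

```bash
python3 - <<'E'
import cv2,numpy as np
i=cv2.imread('pics/t0.png').astype(float); i=np.clip(i*1.6,0,255).astype('uint8')
z=lambda x,y,w,h,s:cv2.resize(i[y:y+h,x:x+w],None,fx=s,fy=s,interpolation=cv2.INTER_CUBIC)
m=np.zeros((600,800,3),'uint8')
m[:520,:400]=z(190,138,100,130,4)
m[:300,400:700]=z(302,210,60,60,5)
m[300:,400:725]=z(385,245,65,60,5)
cv2.imwrite('pics/m0.png',m)
E
```

```text
(no output)
```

View pics/m0.png

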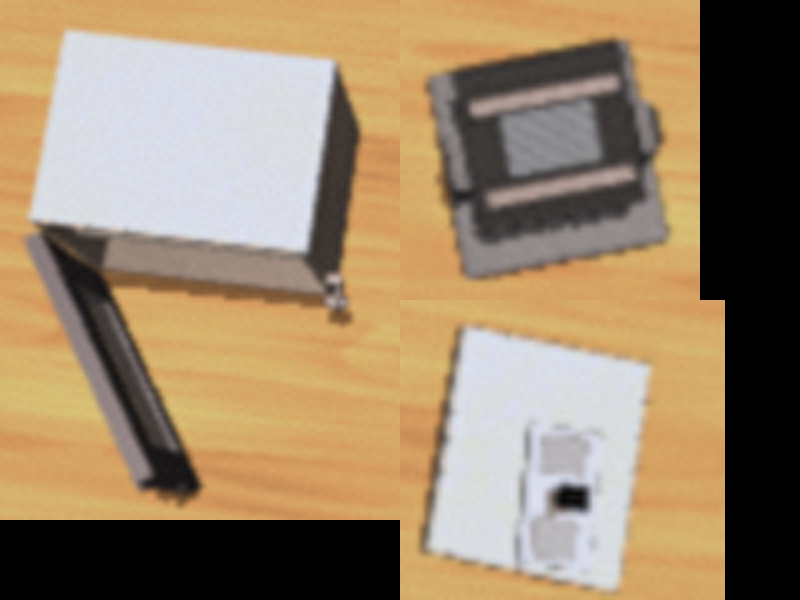

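Top close-up: the cabinet top corners are sharp, the door's top edge runs from (199,197) to (227.5,259), the two stage bars are clear at (330.8,229.1) and (334,247.3), and the carrier grip is at (419.4,284.4).

```bash
python3 - <<'E'
from h import *
s=shot('scene');t=shot('top')
A=lambda pts,o,sc,off=(0,0):[((x-off[0]-sc/2+.5)/sc+o[0]+0.0,(y-off[1]-sc/2+.5)/sc+o[1]) for x,y in pts]
c=[atz(t,u,160)[:2] for u in A([(65,32),(335,62),(308,252),(32,220)],(190,138),4)]
c=np.array(c);print('cab',c.round(),[np.linalg.norm(c[i]-c[i-1]).round() for i in range(4)])
# cabinet: x axis from front(2,3) to back(0,1)
ctr=c.mean(0);xa=(c[0]+c[1]-c[2]-c[3]);ya=(c[0]+c[3]-c[1]-c[2])
print('ctr',ctr,'yaw x',np.arctan2(xa[1],xa[0]),'yaw y-90',np.arctan2(ya[1],ya[0])-np.pi/2)
for nm,l in(('door left',[(27,240),(142,487)]),('right',[(45,235),(157,480)])):
    d=np.array([atz(t,u,155)[:2] for u in A(l,(190,138),4)]); e=d[1]-d[0]
    print(nm,d.round(1),np.linalg.norm(e),np.arctan2(e[1],e[0]))
for nm,l,z in(('up',[(470,107),(618,84)],107),('lo',[(487,200),(634,173)],93)):
    d=np.array([atz(t,u,z)[:2] for u in A(l,(302,210),5,(400,0))]); e=d[0]-d[1]
    print(nm,d.round(1),d.mean(0).round(1),np.linalg.norm(e),np.arctan2(e[1],e[0])-np.pi/2)
k=np.array([atz(t,u,24)[:2] for u in A([(537,425),(602,435),(585,570),(522,560)],(385,245),5,(400,300))])
print('car',k.round(1),k.mean(0)); xa=k[0]+k[1]-k[2]-k[3];print(np.arctan2(xa[1],xa[0]))
print('grip',atz(t,A([(572,497)],(385,245),5,(400,300))[0],56))
r=np.array([atz(t,u,18)[:2] for u in A([(462,327),(651,365),(617,590),(427,550)],(385,245),5,(400,300))])
print('rest',r.round(1),r.mean(0));xa=r[0]+r[1]-r[2]-r[3];print(np.arctan2(xa[1],xa[0]))
for n in['carrier_grip','stage_top','door_pad','beaker_site','reagent_site','tube_rack_site']:
    a=ctrl.landmark_of(n,s);b=ctrl.landmark_of(n,t)
    if a and b: print(n,[ (tri(s,x['point'],t,y['point'])[0].round(1),tri(s,x['point'],t,y['point'])[1].round(1)) for x in a[:2] for y in b[:2]])
    if b: print(n,'flat',atz(t,b[0]['point'],0).round())
print(ray(t,(320,200)),ray(s,(320,200)))
np.savez('cams.npz',**{a+k:np.array(p[k]) for a,p in(('s',s),('t',t)) for k in('camera_matrix','R','t')})
E
```

```text
cab [[732. 360.]
 [730. 180.]
 [602. 181.]
 [604. 359.]] [np.float64(128.0), np.float64(180.0), np.float64(128.0), np.float64(179.0)]
ctr [667.02641241 270.09983618] yaw x 0.002783665511520938 yaw y-90 -0.007411438223531297
door left [[591.4 361.9]
 [444.2 263.3]] 177.1927803863831 -2.551234159985913
right [[595.9 351. ]
 [449.4 254.7]] 175.27024698793005 -2.5599358929188263
up [[544.9  48.7]
 [565.6 -28.4]] [555.3  10.1] 79.8079126430651 0.2634553333558558
lo [[498.1  34.5]
 [520.9 -42.2]] [509.5  -3.9] 79.97135997810574 0.2889161887019167
car [[ 475.9 -232.1]
 [ 474.3 -268.9]
 [ 399.5 -263.2]
 [ 401.2 -228. ]] [ 437.71716702 -248.07887696]
-0.06569101361849863
grip [ 437.87630494 -245.51205752   56.        ]
rest [[ 526.8 -187.6]
 [ 516.9 -296.5]
 [ 390.5 -283.2]
 [ 400.7 -176.2]] [ 458.74710033 -235.87065422]
-0.09779007348081858
carrier_grip [(array([ 440.3, -250.6,   51.1]), np.float64(0.1)), (array([ 512.5, -323.1,   25.3]), np.float64(191.4))]
carrier_grip flat [ 441. -264.    0.]
stage_top [(array([526.4,   3.3, 108.9]), np.float64(1.9))]
stage_top flat [537.   2.   0.]
door_pad [(array([557.5, 382.7, 221.3]), np.float64(98.2)), (array([478.1, 285.4, 128.5]), np.float64(4.4)), (array([542.7, 485.4,  94. ]), np.float64(5.3)), (array([453.5, 385.5, -17.8]), np.float64(130.7))]
door_pad flat [556. 526.   0.]
beaker_site [(array([743.5,  57.9,  -4.3]), np.float64(14.4))]
beaker_site flat [747.  52.   0.]
reagent_site [(array([ 761.4, -136.2,   -2.9]), np.float64(4.9))]
reagent_site flat [ 762. -138.    0.]
tube_rack_site [(array([ 535.2, -431.6,   17.6]), np.float64(19.7))]
tube_rack_site flat [ 530. -431.    0.]
(array([ 422.55570905,   26.80014461, 1093.6171748 ]), array([ 0.20555466,  0.01918707, -0.97845753])) (array([1432.56747533,  834.45196663,  832.70948909]), array([-0.60713504, -0.60394736, -0.51636676]))
```

Call:
{"method": "send_rows", "body": {
  "targets": [
    [1, 0, 0, 0, 0, 0, -0.103],
    [1, 0, 0, 0, 0, 0, -0.103],
    [1, 0, 0, 0, 0, 0, -0.103],
    [1, -0.042, -0.0253, 0, 0, 0, 0],
    [1, -0.042, -0.0253, 0, 0, 0, 0],
    [1, -0.042, -0.0253, 0, 0, 0, 0],
    [1, -0.042, -0.0253, 0, 0, 0, 0],
    [1, -0.042, -0.0253, 0, 0, 0, 0],
    [1, -0.042, -0.0253, 0, 0, 0, 0],
    [1, -0.042, -0.0253, 0, 0, 0, 0]
  ]
}}

```text
time_s: 3.15
eef_pos: [454.9, 322.1, 202.3]
ee_rot: [0.0, -0.0, 1.0, 0.0]
force: [-0.3, 0.3, 0.3]
grip_width: 0.001
grip_force: 0.0
```

```bash
python3 - <<'E'
import numpy as np
H=np.array([594,357.])
p0=np.array([454,323.])
for th in [.985,.9,.8,.7,.6,.5,.4,.3,.2,.15,.1,.05,0]:
    n=np.array([-np.cos(th),np.sin(th)]);e=np.array([-np.sin(th),-np.cos(th)])
    p=H+135*e+(6+11*np.cos(th)+14.5*np.sin(th))*n
    d=p-p0;p0=p;print(th,p.round(1),'tool d',-d[0].round(1),d[1].round(1))
E
```

```text
0.985 [468.1 302.5] tool d -14.1 -20.5
0.9 [473.2 292. ] tool d -5.1 -10.5
0.8 [480.4 280.2] tool d -7.2 -11.8
0.7 [488.9 269. ] tool d -8.5 -11.2
0.6 [498.6 258.7] tool d -9.7 -10.3
0.5 [509.4 249.4] tool d -10.9 -9.4
0.4 [521.4 241.1] tool d -11.9 -8.2
0.3 [534.2 234.2] tool d -12.9 -7.0
0.2 [547.9 228.6] tool d -13.7 -5.6
0.15 [555.  226.4] tool d -7.1 -2.2
0.1 [562.2 224.5] tool d -7.2 -1.9
0.05 [569.6 223.1] tool d -7.3 -1.5
0 [577. 222.] tool d -7.4 -1.1
```

Call:
{"method": "send_rows", "body": {
  "targets": [
    [1, 0, 0, 0.043, 0, 0, 0],
    [1, 0, 0, 0.042, 0, 0, 0],
    [1, -0.0135, -0.0195, 0, 0, 0, 0],
    [1, -0.005, -0.0105, 0, 0, 0, 0],
    [1, -0.0072, -0.0118, 0, 0, 0, 0],
    [1, -0.0085, -0.0112, 0, 0, 0, 0],
    [1, -0.0097, -0.0103, 0, 0, 0, 0],
    [1, -0.0109, -0.0094, 0, 0, 0, 0],
    [1, -0.0119, -0.0082, 0, 0, 0, 0],
    [1, -0.0129, -0.007, 0, 0, 0, 0]
  ]
}}

```text
time_s: 4.4
eef_pos: [534.1, 234.7, 117.1]
ee_rot: [-0.0, -0.0, 1.0, 0.0]
force: [-0.9, 0.5, -1.0]
grip_width: -0.003
grip_force: 0.3
```

Call:
{"method": "send_rows", "body": {
  "targets": [
    [1, -0.0137, -0.0056, 0, 0, 0, 0],
    [1, -0.0071, -0.0022, 0, 0, 0, 0],
    [1, -0.0072, -0.0019, 0, 0, 0, 0],
    [1, -0.004, -0.001, 0, 0, 0, 0],
    [1, -0.0033, -0.0006, 0, 0, 0, 0],
    [1, -0.002, 0, 0, 0, 0, 0],
    [1, -0.002, 0, 0, 0, 0, 0],
    [1, 0, 0, 0, 0, 0, 0],
    [1, 0, 0, 0, 0, 0, 0],
    [1, 0, 0, 0, 0, 0, 0]
  ]
}}

```text
time_s: 5.65
eef_pos: [572.6, 224.0, 117.2]
ee_rot: [0.0, -0.0, 1.0, 0.0]
force: [-0.1, -0.2, 0.1]
grip_width: -0.0
grip_force: 0.0
```

```bash
python3 - <<'E'
from h import *
s=shot('scene');t=shot('top')
z=lambda i,x,y,w,h,k:cv2.resize(i[y:y+h,x:x+w,::-1],None,fx=k,fy=k,interpolation=cv2.INTER_CUBIC)
cv2.imwrite('pics/d1.png',np.hstack([z(s['img'],320,120,125,180,3),z(t['img'],185,130,125,180,3)]))
E
```

```text
(no output)
```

View pics/d1.png

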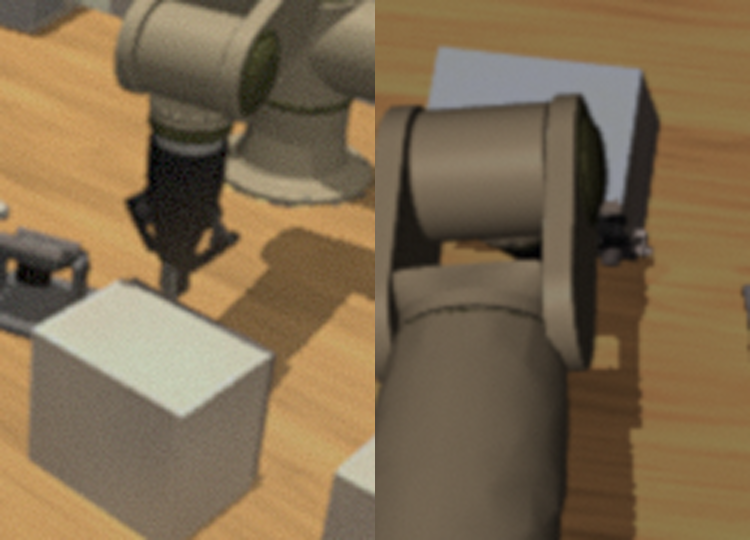

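The door looks nearly shut, with the finger against it and no force reading. I'll press a bit further and check for contact.

Call:
{"method": "send_rows", "body": {
  "targets": [
    [1, -0.002, 0, 0, 0, 0, 0],
    [1, -0.0015, 0, 0, 0, 0, 0],
    [1, -0.001, 0, 0, 0, 0, 0],
    [1, 0, 0, 0, 0, 0, 0],
    [1, 0, 0, 0, 0, 0, 0],
    [1, 0, 0, 0, 0, 0, 0],
    [1, 0, 0, 0, 0, 0, 0],
    [1, 0, 0, 0, 0, 0, 0],
    [1, 0, 0, 0, 0, 0, 0],
    [1, 0, 0, 0, 0, 0, 0]
  ]
}}

```text
time_s: 7.0
eef_pos: [577.0, 223.9, 117.2]
ee_rot: [0.0, -0.0, 1.0, 0.0]
force: [0.3, 0.1, -0.3]
grip_width: -0.001
grip_force: 0.0
```

Call:
{"method": "send_rows", "body": {
  "targets": [
    [1, -0.001, 0, 0, 0, 0, 0],
    [1, -0.001, 0, 0, 0, 0, 0],
    [1, -0.001, 0, 0, 0, 0, 0],
    [1, 0, 0, 0, 0, 0, 0],
    [1, 0, 0, 0, 0, 0, 0],
    [1, 0, 0, 0, 0, 0, 0],
    [1, 0, 0, 0, 0, 0, 0],
    [1, 0, 0, 0, 0, 0, 0],
    [1, 0, 0, 0, 0, 0, 0],
    [1, 0, 0, 0, 0, 0, 0]
  ]
}}

```text
time_s: 8.25
eef_pos: [578.2, 224.0, 117.1]
ee_rot: [-0.002, -0.0, 1.0, -0.0]
force: [-11.3, -1.2, 5.8]
grip_width: 0.002
grip_force: 5.3
```

The door reached its stop with an 11 N reaction at the predicted position. Next I'll back off and move towards the carrier.

Call:
{"method": "send_rows", "body": {
  "targets": [
    [1, 0.05, 0, 0, 0, 0, 0],
    [1, 0, 0, -0.045, 0, 0, 0],
    [-0.3, 0, 0, -0.045, 0, 0, 0],
    [-0.3, 0.01, -0.05, 0, 0, 0, 0],
    [-0.3, 0.01, -0.05, 0, 0, 0, 0],
    [-0.3, 0.01, -0.05, 0, 0, 0, 0],
    [-0.3, 0.01, -0.05, 0, 0, 0, 0],
    [-0.3, 0.01, -0.05, 0, 0, 0, 0],
    [-0.3, 0.01, -0.05, 0, 0, 0, 0],
    [-0.3, 0.01, -0.05, 0, 0, 0, 0.07]
  ]
}}

```text
time_s: 9.5
eef_pos: [459.7, -127.8, 207.5]
ee_rot: [0.0, 0.036, 0.999, -0.0]
force: [1.3, 0.4, -0.2]
grip_width: 0.649
grip_force: 0.0
```

```bash
python3 - <<'E'
from h import *
t=shot('top');s=shot('scene')
i=np.clip(t['img'].astype(float)*1.5,0,255).astype('uint8')
z=lambda i,x,y,w,h,k:cv2.resize(i[y:y+h,x:x+w,::-1],None,fx=k,fy=k,interpolation=cv2.INTER_CUBIC)
cv2.imwrite('pics/d2.png',np.hstack([z(i,190,138,100,100,4),np.vstack([z(i,385,245,65,60,6)[:360,:390],np.zeros((40,390,3),'uint8')])]))
print([(d['point'],d['score']) for d in ctrl.landmark_of('carrier_grip',t)+ctrl.landmark_of('carrier_grip',s)])
E
```

```text
[([416.9, 284.6], 0.59), ([300.6, 178.1], 0.69)]
```

View pics/d2.png

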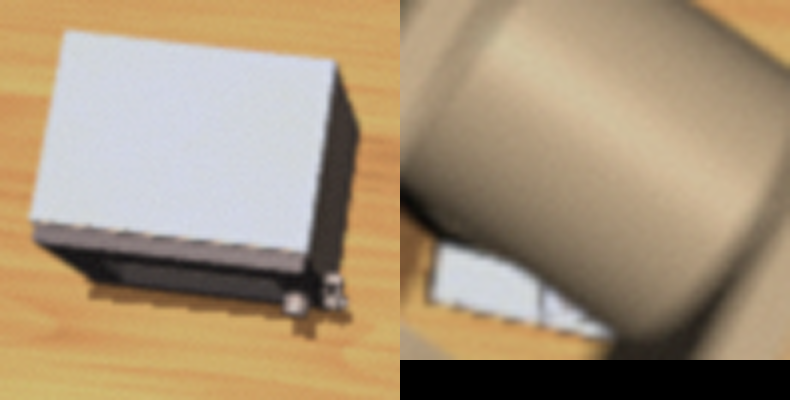

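The top view shows the door shut flush. The arm hides the carrier, so I'll refine the grip and carrier pose from the first pictures.

```bash
python3 - <<'E'
from h import *
c=np.load('cams.npz');P={a:{k:c[a+k] for k in('camera_matrix','R','t')} for a in'st'}
g={a:cv2.imread(f'pics/{a}0.png',0).astype(float) for a in'st'}
print(g['t'][278:292,412:426].astype(int)); print(g['s'][172:192,296:314].astype(int))
# carrier rect: dark outline / bright plate vs white rest
i=g['t'][245:306,385:450]
def cen(a,x,y,w,h,th):
    r=g[a][y:y+h,x:x+w];wt=np.clip(th-r,0,None);yy,xx=np.mgrid[y:y+h,x:x+w];return (wt*xx).sum()/wt.sum(),(wt*yy).sum()/wt.sum()
b=cen('t',413,279,12,11,70);print(b,atz(P['t'],b,53).round(1))
E
```

```text
[[129 117 112 112 114 113 116 115 113 119 131 138 136 136]
 [132 119 115 116 120 120 121 119 114 118 133 135 130 133]
 [137 134 134 135 134 129 127 129 122 122 133 135 121 130]
 [139 139 138 133 124 105 101 113 116 118 125 132 123 131]
 [138 137 129 111  84  51  41  50  58  61  85 119 120 130]
 [139 135 109  78  46  16   7  10  12  18  60 114 120 132]
 [139 131 101  63  30   9  11  14  13  19  60 118 133 136]
 [139 132 102  66  32  12  10  10   8  17  60 120 135 139]
 [138 133 103  80  58  43  42  44  42  38  70 120 137 137]
 [133 126 104  91  94  94  97 100  98  91 104 129 137 137]
 [118 114 106 104 118 125 126 127 131 131 133 137 137 138]
 [111 113 114 114 118 119 118 119 130 137 137 136 137 137]
 [111 116 117 114 114 116 115 115 121 133 136 134 137 137]
 [111 115 115 116 115 116 116 117 123 134 137 135 136 136]]
[[155 157 159 158 160 162 165 164 159 159 158 150 143 140 146 145 145 145]
 [156 158 153 156 155 155 161 161 160 162 161 160 158 152 148 141 139 137]
 [162 155 159 158 156 159 160 160 163 160 162 158 162 158 154 150 149 143]
 [156 155 158 159 155 156 143 137 146 159 163 16
[... 613 characters left out ...]
 170 172 162]
 [183 176 178 178 180 183 165 133 115 143 172 178 171 159 148 155 160 157]
 [172 168 156 162 158 168 163 156 161 173 189 181 168 146 139 148 165 177]
 [153 153 152 161 158 160 159 168 180 178 166 156 147 158 159 172 185 190]
 [139 145 157 164 166 167 157 156 159 153 145 157 172 185 187 191 190 190]
 [144 136 141 155 155 157 146 133 139 158 170 185 187 190 193 187 191 186]
 [177 165 155 148 140 145 154 159 169 185 189 192 190 189 191 188 191 191]
 [196 189 181 171 160 170 183 188 187 191 191 192 189 188 190 190 190 189]
 [192 192 196 192 190 191 193 192 191 194 192 195 191 190 190 188 191 190]]
(np.float64(418.7101681345076), np.float64(284.1216973578863)) [ 437.5 -245.5   53. ]
```

Call:
{"method": "send_rows", "body": {
  "targets": [
    [-0.3, 0.0045, -0.0404, 0, 0, 0, 0],
    [-0.3, 0.0045, -0.0404, 0, 0, 0, 0],
    [-0.3, 0.0045, -0.0404, 0, 0, 0, 0],
    [-0.3, 0, 0, 0.05, 0, 0, 0],
    [-0.3, 0, 0, 0.05, 0, 0, 0],
    [-0.3, 0, 0, 0.05, 0, 0, 0],
    [-0.3, 0, 0, 0.024, 0, 0, 0],
    [-0.3, 0, 0, 0, 0, 0, 0],
    [-0.3, 0, 0, 0, 0, 0, 0],
    [-0.3, 0, 0, 0, 0, 0, 0]
  ]
}}

```text
time_s: 10.95
eef_pos: [438.9, -246.3, 34.4]
ee_rot: [0.001, 0.035, 0.999, -0.001]
force: [0.3, -0.2, 0.4]
grip_width: 0.651
grip_force: 0.0
```

```bash
python3 - <<'E'
from h import *
s=shot('scene');print(ctrl.sense()['eef_pos'],ctrl.sense()['force'])
print(proj(s,[437.5,-247.8,52]),[(d['point'],d['score']) for d in ctrl.landmark_of('carrier_grip',s)])
i=np.clip(s['img'].astype(float)*1.2,0,255).astype('uint8')
cv2.imwrite('pics/g1.png',cv2.resize(i[140:210,260:350,::-1],None,fx=7,fy=7,interpolation=cv2.INTER_CUBIC))
E
```

```text
[ 438.76037137 -246.27592389   34.27492111] [-0.06093873 -0.42607274  0.12860548]
[303.89447917 177.30794123] [([299.5, 256.7], 0.66), ([303.1, 177.3], 0.57)]
```

View pics/g1.png

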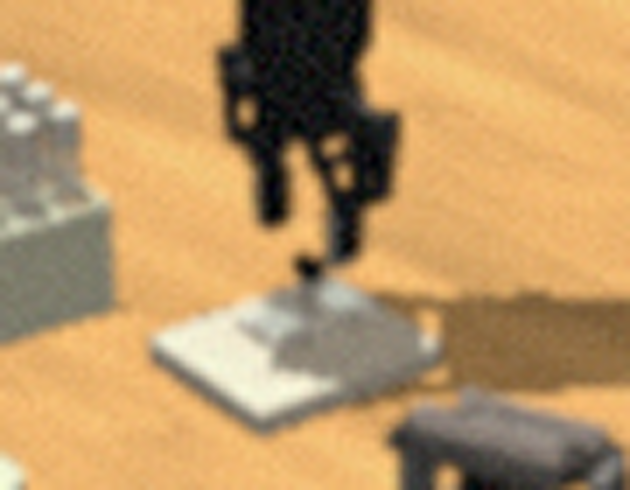

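The open fingers straddle the grip, which is at (303.9,177.3) as projected. I'll correct by about 1.5 mm and close.

Call:
{"method": "send_rows", "body": {
  "targets": [
    [-0.3, 0.0012, -0.0016, 0.001, 0, 0, 0],
    [0.3, 0, 0, 0, 0, 0, 0],
    [1, 0, 0, 0, 0, 0, 0],
    [1, 0, 0, 0, 0, 0, 0],
    [1, 0, 0, 0, 0, 0, 0],
    [1, 0, 0, 0, 0, 0, 0],
    [1, 0, 0, 0, 0, 0, 0],
    [1, 0, 0, 0, 0, 0, 0],
    [1, 0, 0, 0, 0, 0, 0],
    [1, 0, 0, 0, 0, 0, 0]
  ],
  "squeeze": 60
}}

```text
time_s: 12.3
eef_pos: [436.9, -247.6, 32.2]
ee_rot: [-0.0, 0.035, 0.999, 0.0]
force: [0.9, -0.7, 1.1]
grip_width: -0.0
grip_force: 0.0
```

The fingers closed on nothing, so I'll look again.

```bash
python3 - <<'E'
from h import *
s=shot('scene')
print(proj(s,[437.5,-247.8,52]),'tcp',proj(s,ctrl.sense()['eef_pos']),[(d['point'],d['score']) for n in('carrier_grip','carrier_foot') for d in ctrl.landmark_of(n,s)])
i=np.clip(s['img'].astype(float)*1.4,0,255).astype('uint8')
cv2.imwrite('pics/g2.png',cv2.resize(i[140:210,260:350,::-1],None,fx=7,fy=7,interpolation=cv2.INTER_CUBIC))
E
```

```text
[303.89447917 177.30794123] tcp [304.09702503 181.63523137] [([303.4, 178.0], 0.64), ([302.3, 186.3], 0.54)]
```

View pics/g2.png

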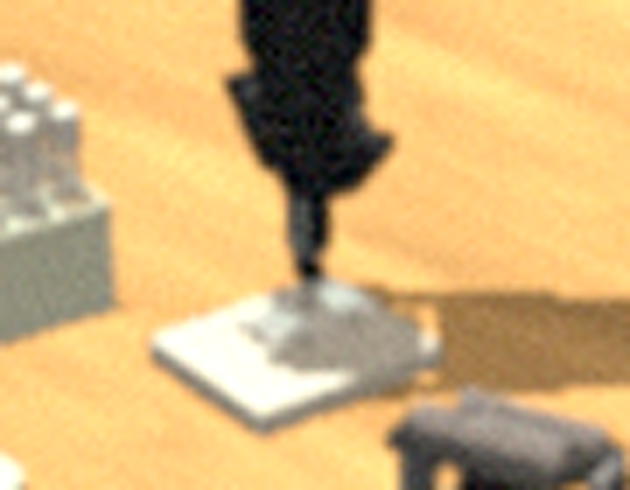

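```bash
python3 - <<'E'
from h import *
s=shot('scene');t=shot('top')
a=cv2.imread('pics/s0.png',0).astype(int);b=cv2.cvtColor(s['img'],cv2.COLOR_RGB2GRAY).astype(int)
print(a[166:192,296:314]);print(b[166:192,296:314])
for z in(32,42,52,60):print(z,proj(s,[436.9,-247.6,z]).round(1))
c=cv2.cvtColor(t['img'],cv2.COLOR_RGB2GRAY).astype(int);print('top');print(c[278:292,412:426])
E
```

```text
[[160 163 157 158 160 158 157 160 156 154 152 152 150 154 149 153 150 146]
 [164 161 160 159 155 159 156 156 155 155 155 151 152 150 152 155 150 149]
 [165 161 161 155 157 152 156 156 153 155 155 152 150 150 151 150 153 150]
 [162 162 162 162 161 159 154 150 155 151 152 153 145 154 147 148 154 151]
 [162 161 165 164 165 158 158 152 150 150 148 151 150 149 151 149 152 149]
 [156 158 160 162 161 159 161 162 155 150 150 149 145 144 147 146 144 146]
 [155 157 159 158 160 162 165 164 159 159 158 150 143 140 146 145 145 145]
 [156 158 153 156 155 155 161 161 160 162 161 160 158 152 148 141 139 137]
 [162 155 159 158 156 159 160 160 163 160 162 158 162 158 154 150 149 143]
 [156 155 158 159 155 156 143 137 146 159 163 162 168 164 164 156 153 149]
 [154 152 154 160 154 140 109  91 107 127 148 154 159 160 162 165 160 158]
 [155 156 155 152 154 126  72  28  44  83 126 153 157 160 160 160 162 163]
 [156 151 156 156 150 131  66  19  12  63 124 159 160 155 155 161 162 161]
 [151 157 153 152 149 143 109  54  38  91 148 175 167 158 156 155 155 164]
 [155 158 157 149 156 165 149  90  74 125 171 184 
[... 3000 characters left out ...]
5  24  26  26  26  26  26  25  25  26  25  25  25]
 [ 24  25  26  26  25  26  24  26  25  25  27  26  24  24]
 [ 26  25  25  26  25  26  25  28  27  27  25  25  24  30]
 [ 26  26  26  25  26  26  25  25  25  28  26  25  30  53]
 [ 26  25  26  24  26  26  26  26  26  25  26  28  52  85]
 [ 25  25  25  27  25  26  27  26  25  25  29  51  84 103]
 [ 26  26  25  26  24  26  25  24  26  27  45  81 105 109]
 [ 26  25  26  24  27  25  27  24  26  43  74 104 114 112]
 [ 25  24  27  26  27  26  24  27  43  76 106 116 116 114]
 [ 25  27  27  25  23  23  29  51  82 111 121 120 115 114]
 [ 25  24  26  26  23  30  55  92 118 126 125 122 119 116]
 [ 25  25  24  27  33  56  94 120 130 129 126 124 121 118]]
```

```bash
python3 - <<'E'
from h import *
c=np.load('cams.npz');P={a:{k:c[a+k] for k in('camera_matrix','R','t')} for a in'st'}
p=P['s']
for z in(202,215,228): print(z,[proj(p,[159.4+sg*.304*43,499.9+sg*.952*43,z]).round(1) for sg in(-1,0,1)])
a=cv2.imread('pics/s0.png',0)
print((a[150:190,512:575]<60).astype(int).astype(str).tolist().__len__())
for r in range(150,190): print(r,''.join('#' if v<60 else '.' for v in a[r,512:575]))
s=ctrl.sense();print(s['joints'],s['eef_pos'],s['ee_rot'],s['force'])
E
```

```text
202 [array([519.8, 181.6]), array([530.9, 187.5]), array([542.7, 193.7])]
215 [array([520.8, 178. ]), array([532.1, 183.8]), array([544., 190.])]
228 [array([521.9, 174.4]), array([533.3, 180.2]), array([545.2, 186.2])]
40
150 ......########.....###########################......###########
151 ......########...#############################..........#######
152 .....#########.################################............####
153 .....#############################################...##........
154 .....###############################################.##........
155 .......################################################........
156 .........##########...######################.##########........
157 .........########.....#####################..##########........
158 .........#######........####################.##########........
159 .........#######...........############################........
160 .........########...........#########..###############.........
161 .........#######..............#.#####..###############.........
162 .........#######.................#####################...
[... 1389 characters left out ...]
.............................................
184 ...............................................................
185 ...............................................................
186 ...............................................................
187 ...............................................................
188 ...............................................................
189 ...............................................................
[-7.49223460e-01  4.71743981e-01  1.76302402e+00  5.07082153e-06
  9.06856741e-01 -2.25023334e+00] [ 436.87031065 -247.51958554   32.1883702 ] [-1.08155032e-05  3.48877054e-02  9.99391239e-01  1.20208659e-05] [ 0.57609774 -0.4632658  -0.0624996 ]
```

The image shows the fingertips about 26 mm higher than the reported TCP, and the start picture shows the same offset. I'll check by touch, lowering the shut tips gently.

Call:
{"method": "send_rows", "body": {
  "targets": [
    [1, 0, 0, 0.001, 0, 0, 0],
    [1, 0, 0, 0.001, 0, 0, 0],
    [1, 0, 0, 0.001, 0, 0, 0],
    [1, 0, 0, 0, 0, 0, 0],
    [1, 0, 0, 0, 0, 0, 0],
    [1, 0, 0, 0, 0, 0, 0],
    [1, 0, 0, 0, 0, 0, 0],
    [1, 0, 0, 0, 0, 0, 0],
    [1, 0, 0, 0, 0, 0, 0],
    [1, 0, 0, 0, 0, 0, 0]
  ]
}}

```text
time_s: 13.8
eef_pos: [436.9, -247.6, 29.8]
ee_rot: [0.0, 0.035, 0.999, -0.0]
force: [-2.3, 2.2, 6.6]
grip_width: 0.0
grip_force: 3.8
```

Contact confirmed: the tips are about 28 mm short of the reported TCP. I'll reopen, go deeper and close.

Call:
{"method": "send_rows", "body": {
  "targets": [
    [-0.3, 0, 0, -0.01, 0, 0, 0],
    [-0.3, 0, 0, 0, 0, 0, 0],
    [-0.3, 0, 0, 0, 0, 0, 0],
    [-0.3, 0, 0, 0, 0, 0, 0],
    [-0.3, 0, 0, 0, 0, 0, 0],
    [-0.3, 0, 0, 0.012, 0, 0, 0],
    [-0.3, 0, 0, 0.012, 0, 0, 0],
    [-0.3, 0, 0, 0.0115, 0, 0, 0],
    [-0.3, 0, 0, 0, 0, 0, 0],
    [-0.3, 0, 0, 0, 0, 0, 0]
  ]
}}

```text
time_s: 15.05
eef_pos: [437.0, -247.7, 3.8]
ee_rot: [0.0, 0.035, 0.999, -0.0]
force: [1.0, -1.1, -0.7]
grip_width: 0.654
grip_force: 0.0
```

Call:
{"method": "send_rows", "body": {
  "targets": [
    [0.3, 0, 0, 0, 0, 0, 0],
    [1, 0, 0, 0, 0, 0, 0],
    [1, 0, 0, 0, 0, 0, 0],
    [1, 0, 0, 0, 0, 0, 0],
    [1, 0, 0, 0, 0, 0, 0],
    [1, 0, 0, 0, 0, 0, 0],
    [1, 0, 0, 0, 0, 0, 0],
    [1, 0, 0, 0, 0, 0, 0],
    [1, 0, 0, 0, 0, 0, 0],
    [1, 0, 0, 0, 0, 0, 0]
  ],
  "squeeze": 60
}}

```text
time_s: 16.3
eef_pos: [437.0, -247.8, 3.9]
ee_rot: [0.0, 0.035, 0.999, -0.0]
force: [-0.8, -1.0, 6.4]
grip_width: 0.148
grip_force: 58.8
```

Gripped at the expected width for 14 mm, with 59 N. Next: lift, and refine the stage pose from the first pictures.

Call:
{"method": "send_rows", "body": {
  "targets": [
    [1, 0, 0, -0.01, 0, 0, 0],
    [1, 0, 0, -0.02, 0, 0, 0],
    [1, 0, 0, -0.03, 0, 0, 0],
    [1, 0, 0, -0.04, 0, 0, 0],
    [1, 0, 0, -0.04, 0, 0, 0],
    [1, 0, 0, -0.03, 0, 0, 0],
    [1, 0, 0, 0, 0, 0, 0],
    [1, 0, 0, 0, 0, 0, 0],
    [1, 0, 0, 0, 0, 0, 0],
    [1, 0, 0, 0, 0, 0, 0]
  ]
}}

```text
time_s: 17.55
eef_pos: [436.6, -247.3, 173.0]
ee_rot: [-0.001, 0.035, 0.999, 0.001]
force: [-0.1, -0.7, -0.7]
grip_width: 0.147
grip_force: 58.6
```

```bash
python3 - <<'E'
from h import *
c=np.load('cams.npz');P={a:{k:c[a+k] for k in('camera_matrix','R','t')} for a in'st'}
t0=cv2.imread('pics/t0.png').astype(float)
redn=t0[:,:,2]  # red
L={}
for nm,(u0,v0,u1,v1) in{'up':(316.5,231,345.2,226.6),'lo':(320,249.6,348.5,244.3)}.items():
    pts=[]
    for u in range(int(u0)+2,int(u1)-1):
        v=v0+(v1-v0)*(u-u0)/(u1-u0); rr=np.arange(int(round(v))-3,int(round(v))+4)
        w=redn[rr,u]-np.percentile(redn[rr,u],30); w=np.clip(w,0,None); pts.append((u,(w*rr).sum()/w.sum()))
    pts=np.array(pts);k=np.polyfit(pts[:,0],pts[:,1],1);L[nm]=k
    # ends: profile along line
    us=np.arange(u0-6,u1+6,.5);pr=[cv2.getRectSubPix(redn.astype('float32'),(1,1),(float(u),float(np.polyval(k,u))))[0,0] for u in us]
    pr=np.array(pr);th=(np.median(pr[16:-16])+min(pr.min(),60))/2
    on=us[pr>th] ;print(nm,k,np.std(pts[:,1]-np.polyval(k,pts[:,0])),[f'{u:.1f}:{v:.0f}' for u,v in zip(us,pr)][::2])
i=np.clip(cv2.imread('pics/s0.png').astype(float)*1.3,0,255).astype('uint8')
cv2.imwrite('pics/st.png',cv2.resize(i[188:238,300:360],None,fx=10,fy=10,interpolation=cv2.INTER_CUBIC))
for a in(8,12,16,20,24):
    a=np.radians(a);yw=.285;X=np.array([np.cos(yw)*np.cos(a),np.sin(yw)*np.cos(a),np.sin(a)]);Y=np.array([-np.sin(yw),np.cos(yw),0])
    C=np.array([532.,3,100]);print(np.degrees(a).round(),[proj(P['s'],C+25*X*q+40*Y*r).round(1).tolist() for q in(1,-1) for r in(1,-1)])
E
```

```text
up [-1.88538622e-01  2.91193882e+02] 0.18635864896556503 ['310.5:83', '311.5:70', '312.5:47', '313.5:36', '314.5:42', '315.5:69', '316.5:97', '317.5:107', '318.5:110', '319.5:110', '320.5:106', '321.5:105', '322.5:106', '323.5:108', '324.5:110', '325.5:107', '326.5:105', '327.5:106', '328.5:109', '329.5:112', '330.5:109', '331.5:105', '332.5:105', '333.5:108', '334.5:111', '335.5:111', '336.5:107', '337.5:106', '338.5:108', '339.5:112', '340.5:112', '341.5:108', '342.5:108', '343.5:106', '344.5:93', '345.5:68', '346.5:56', '347.5:72', '348.5:97', '349.5:121', '350.5:133']
lo [-1.96324352e-01  3.12245056e+02] 0.03997715367821325 ['314.0:67', '315.0:64', '316.0:47', '317.0:38', '318.0:42', '319.0:71', '320.0:96', '321.0:106', '322.0:109', '323.0:109', '324.0:106', '325.0:106', '326.0:107', '327.0:109', '328.0:109', '329.0:108', '330.0:105', '331.0:106', '332.0:108', '333.0:109', '334.0:106', '335.0:105', '336.0:106', '337.0:109', '338.0:109', '339.0:107', '340.0:106', '341.0:107', '342.0:108', '343.0:113', '344.0:111', '345.0:108', '346.0:107', '347.0:106', '348.0:86', '349.0:55', '350.0:52', '351.0:75', '352.0:92', '353.0:122', '354.0:134']
8.0 [[340.5, 204.2], [319.6, 198.1], [346.9, 199.4], [326.4, 193.5]]
12.0 [[340.6, 203.7], [319.7, 197.6], [346.8, 199.8], [326.4, 194.0]]
16.0 [[340.7, 203.2], [319.8, 197.1], [346.7, 200.3], [326.3, 194.4]]
20.0 [[340.8, 202.7], [319.8, 196.6], [346.7, 200.8], [326.2, 194.9]]
24.0 [[340.9, 202.2], [319.9, 196.1], [346.5, 201.3], [326.1, 195.4]]
```

View pics/st.png

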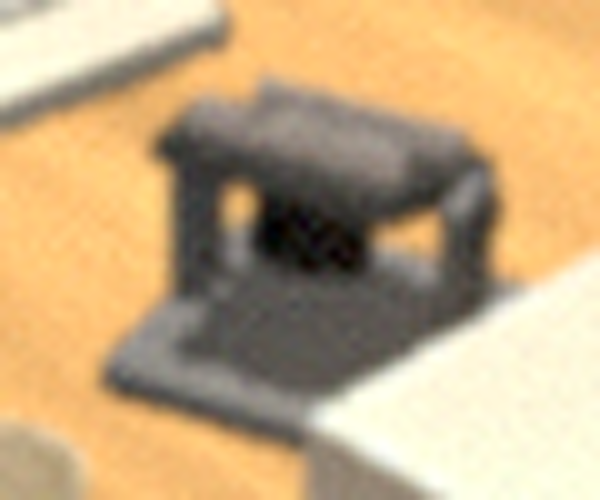

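The stage close-up from the scene camera shows the two bars. Their left ends at about (319.5,197.7) and (326.5,195.8) suggest a tilt of roughly 16–20 degrees.

```bash
cat > plan.py <<'E'
from h import *
def Rt(yaw,tilt): # tool: x=-upslope, y=stage y, z into face
    X=np.array([np.cos(yaw)*np.cos(tilt),np.sin(yaw)*np.cos(tilt),np.sin(tilt)]);Y=np.array([-np.sin(yaw),np.cos(yaw),0])
    return np.c_[-X,Y,np.cross(-X,Y)]
def move(C,yaw,tilt,h,D=13.5,ox=0,oy=0):
    """tool-frame shift and turn from now to: foot at h above C along face normal; D = reported TCP beyond foot"""
    s=ctrl.sense();q=s['ee_rot'];R0=R.from_quat([q[1],q[2],q[3],q[0]]).as_matrix();R1=Rt(yaw,tilt)
    p=np.array(C)+R1@np.array([ox,oy,D-h]); d=R0.T@(p-s['eef_pos'])
    print('target',p.round(1),'shift now-frame',d.round(1),'shift new-frame',(R1.T@(p-s['eef_pos'])).round(1),'turn',R.from_matrix(R0.T@R1).as_rotvec().round(4),'world d',(p-s['eef_pos']).round(1))
E
python3 - <<'E'
from plan import *
c=np.load('cams.npz');P={a:{k:c[a+k] for k in('camera_matrix','R','t')} for a in'st'}
a=17.5;dz=25*np.sin(np.radians(a))
M=[]
for k,u0,u1,z in(([-.18854,291.194],315.5,345,100+dz),([-.19632,312.245],319.1,348.6,100-dz)):
    A,B=[atz(P['t'],(u,np.polyval(k,u)),z)[:2] for u in(u0,u1)]; e=A-B;M.append((A+B)/2);print(M[-1],np.linalg.norm(e),np.arctan2(e[1],e[0])-np.pi/2)
d=M[0]-M[1];C=(M[0]+M[1])/2;print(C,np.linalg.norm(d),np.degrees(np.arccos(np.linalg.norm(d)/50)),np.arctan2(d[1],d[0]))
move([C[0],C[1],100],.295,np.radians(17),40)
move([C[0],C[1],100],.295,np.radians(17),0)
E
```

```text
[554.53906455  10.47400084] 79.94498972552911 0.29571081366700014
[510.06962538  -4.23812985] 80.48731082686781 0.3010531342608962
[532.30434497   3.1179355 ] 46.83991683372986 20.47935166224233 0.31950206993121905
target [524.9   0.9 125.3] shift now-frame [-70.8 253.7  47.8] shift new-frame [-135.8  211.8   91.3] turn [-0.053  -0.2944 -0.3623] world d [ 88.3 248.2 -47.6]
target [536.1   4.3  87.1] shift now-frame [-81.8 257.8  86. ] shift new-frame [-135.8  211.8  131.3] turn [-0.053  -0.2944 -0.3623] world d [ 99.5 251.6 -85.9]
```

Call:
{"method": "send_rows", "body": {
  "targets": [
    [1, -0.0142, 0.0508, 0.004, 0, 0, 0],
    [1, -0.0142, 0.0508, 0.004, 0, 0, 0],
    [1, -0.0142, 0.0508, 0.004, 0, 0, 0],
    [1, -0.0142, 0.0508, 0.004, 0, 0, 0],
    [1, -0.0142, 0.0508, 0.004, 0, 0, 0],
    [1, 0, 0, 0, -0.018, -0.1033, -0.1226],
    [1, 0, 0, 0, -0.018, -0.1033, -0.1226],
    [1, 0, 0, 0, -0.018, -0.1033, -0.1226],
    [1, 0, 0, 0, 0, 0, 0],
    [1, 0, 0, 0, 0, 0, 0]
  ]
}}

```text
time_s: 18.8
eef_pos: [525.7, 0.7, 153.8]
ee_rot: [0.154, -0.147, 0.977, 0.021]
force: [0.9, -0.2, -0.5]
grip_width: 0.146
grip_force: 58.8
```

```bash
python3 - <<'E'
from plan import *
s=ctrl.sense();print(s['eef_pos'],s['ee_rot'],s['force'],s['wrist_torque'])
for h in(15,0): move([532.3,3.1,100],.30,np.radians(18),h,D=14.1)
E
```

```text
[525.73348717   0.73664946 153.82718071] [ 0.15364688 -0.14681638  0.97692519  0.02132524] [ 0.86541083 -0.15116644 -0.48728616] [ 0.00496511  0.20061173 -0.053485  ]
target [532.    3.  100.9] shift now-frame [ 9.9  0.5 52.5] shift new-frame [10.   0.3 52.4] turn [-0.004  -0.0027 -0.001 ] world d [  6.3   2.3 -53. ]
target [536.5   4.4  86.6] shift now-frame [ 9.8  0.6 67.5] shift new-frame [10.   0.3 67.4] turn [-0.004  -0.0027 -0.001 ] world d [ 10.7   3.7 -67.2]
```

Call:
{"method": "send_rows", "body": {
  "targets": [
    [1, 0.0025, 0.0001, 0.013, -0.004, -0.0027, 0],
    [1, 0.0025, 0.0001, 0.013, 0, 0, 0],
    [1, 0.0025, 0.0001, 0.013, 0, 0, 0],
    [1, 0.0023, 0.0001, 0.013, 0, 0, 0],
    [1, 0, 0, 0.003, 0, 0, 0],
    [1, 0, 0, 0.003, 0, 0, 0],
    [1, 0, 0, 0.002, 0, 0, 0],
    [1, 0, 0, 0.001, 0, 0, 0],
    [1, 0, 0, 0, 0, 0, 0],
    [1, 0, 0, 0, 0, 0, 0]
  ]
}}

```text
time_s: 20.05
eef_pos: [534.5, 4.0, 92.8]
ee_rot: [0.155, -0.148, 0.976, 0.023]
force: [0.0, -0.1, -0.8]
grip_width: 0.15
grip_force: 58.8
```

```bash
python3 - <<'E'
from plan import *
s=ctrl.sense();print(s['eef_pos'],s['ee_rot'],s['force'],s['wrist_torque'])
move([532.3,3.1,100],.30,np.radians(18),0,D=14.1)
E
```

```text
[534.47719822   4.04648724  92.78703111] [ 0.15538842 -0.14842378  0.97635742  0.0234735 ] [ 0.0278249  -0.10643491 -0.7725099 ] [-0.02380385  0.21653929 -0.04544209]
target [536.5   4.4  86.6] shift now-frame [ 0.  -0.3  6.5] shift new-frame [ 0.  -0.3  6.5] turn [0.0002 0.0015 0.0017] world d [ 2.   0.3 -6.2]
```

Call:
{"method": "send_rows", "body": {
  "targets": [
    [1, 0, 0, 0.002, 0, 0, 0],
    [1, 0, 0, 0.001, 0, 0, 0],
    [1, 0, 0, 0.001, 0, 0, 0],
    [1, 0, 0, 0.001, 0, 0, 0],
    [1, 0, 0, 0.001, 0, 0, 0],
    [1, 0, 0, 0, 0, 0, 0],
    [1, 0, 0, 0, 0, 0, 0],
    [1, 0, 0, 0, 0, 0, 0],
    [1, 0, 0, 0, 0, 0, 0],
    [1, 0, 0, 0, 0, 0, 0]
  ]
}}

```text
time_s: 21.3
eef_pos: [536.2, 4.5, 87.0]
ee_rot: [0.155, -0.148, 0.976, 0.023]
force: [-3.7, -2.3, 2.9]
grip_width: 0.143
grip_force: 59.4
```

```bash
cat > st.py <<'E'
from plan import *
s=ctrl.sense();q=s['ee_rot'];M=R.from_quat([q[1],q[2],q[3],q[0]]).as_matrix()
print(s['time_s'],s['eef_pos'].round(2),'F tool',(M.T@s['force']).round(2),'T tool',(M.T@s['wrist_torque']).round(3),'T w',s['wrist_torque'].round(3),'tilt',np.degrees(np.arcsin(-M[2,0])).round(2),'yaw',np.arctan2(-M[1,0],-M[0,0]).round(3),'foot',(s['eef_pos']-14.1*M[:,2]).round(1),s['grip_width'])
E
python3 st.py
```

```text
21.3 [536.22   4.52  87.01] F tool [ 3.08 -1.13 -4.09] T tool [ 0.174  0.658 -0.042] T w [-0.366  0.575 -0.014] tilt 18.07 yaw 0.302 foot [532.    3.2 100.4] 0.1434432842881338
```

Call:
{"method": "send_rows", "body": {
  "targets": [
    [1, 0, 0, 0.0005, 0, 0, 0],
    [1, 0, 0, 0.0005, 0, 0, 0],
    [1, 0, 0, 0.0005, 0, 0, 0],
    [1, 0, 0, 0, 0, 0, 0],
    [1, 0, 0, 0, 0, 0, 0],
    [1, 0, 0, 0, 0, 0, 0],
    [1, 0, 0, 0, 0, 0, 0],
    [1, 0, 0, 0, 0, 0, 0],
    [1, 0, 0, 0, 0, 0, 0],
    [1, 0, 0, 0, 0, 0, 0]
  ]
}}

```text
time_s: 22.55
eef_pos: [536.4, 4.4, 86.7]
ee_rot: [0.155, -0.149, 0.976, 0.023]
force: [-18.1, -5.5, 20.4]
grip_width: 0.145
grip_force: 61.8
```

```bash
python3 st.py
```

```text
22.55 [536.36   4.39  86.72] F tool [ 11.6    0.13 -25.28] T tool [-0.064  1.889  0.028] T w [-0.496  1.824 -0.008] tilt 18.07 yaw 0.303 foot [532.2   3.1 100.1] 0.1447038169373558
```

The moment and side force fit contact on the upper bar first, so the stage is steeper than 18 degrees. I'll ease off, tilt 2 degrees more and press again.

Call:
{"method": "send_rows", "body": {
  "targets": [
    [1, 0, 0, -0.002, 0, 0, 0],
    [1, 0, 0, -0.002, 0, 0, 0],
    [1, -0.0005, 0, 0, 0, -0.035, 0],
    [1, 0, 0, 0.002, 0, 0, 0],
    [1, 0, 0, 0.001, 0, 0, 0],
    [1, 0, 0, 0.0005, 0, 0, 0],
    [1, 0, 0, 0, 0, 0, 0],
    [1, 0, 0, 0, 0, 0, 0],
    [1, 0, 0, 0, 0, 0, 0],
    [1, 0, 0, 0, 0, 0, 0]
  ]
}}

```text
time_s: 23.8
eef_pos: [537.3, 4.8, 87.2]
ee_rot: [0.172, -0.148, 0.973, 0.026]
force: [-9.0, -1.7, 14.5]
grip_width: 0.147
grip_force: 60.8
```

```bash
python3 st.py
```

```text
23.8 [537.29   4.83  87.17] F tool [  3.59   1.09 -16.78] T tool [-0.393  0.989 -0.005] T w [0.056 1.053 0.139] tilt 20.09 yaw 0.303 foot [532.7   3.4 100.4] 0.1467172173906056
```

Call:
{"method": "send_rows", "body": {
  "targets": [
    [1, 0, 0, -0.002, 0, 0, 0],
    [1, 0, 0, -0.002, 0, 0, 0],
    [1, -0.0005, 0, 0, 0, -0.035, 0],
    [1, 0, 0, 0.002, 0, 0, 0],
    [1, 0, 0, 0.001, 0, 0, 0],
    [1, 0, 0, 0.001, 0, 0, 0],
    [1, 0, 0, 0, 0, 0, 0],
    [1, 0, 0, 0, 0, 0, 0],
    [1, 0, 0, 0, 0, 0, 0],
    [1, 0, 0, 0, 0, 0, 0]
  ]
}}

```text
time_s: 25.05
eef_pos: [538.6, 5.1, 87.9]
ee_rot: [0.19, -0.148, 0.97, 0.028]
force: [-5.3, 2.6, 13.1]
grip_width: 0.148
grip_force: 60.5
```

```bash
python3 st.py
```

```text
25.05 [538.64   5.13  87.85] F tool [ -1.03   4.   -13.78] T tool [-0.564  0.24   0.073] T w [0.453 0.392 0.145] tilt 22.18 yaw 0.302 foot [533.5   3.6 100.9] 0.148106303852527
```

Call:
{"method": "send_rows", "body": {
  "targets": [
    [1, 0, 0, -0.002, 0, 0, 0],
    [1, 0, 0, -0.002, 0, 0, 0],
    [1, 0.0012, -0.0002, 0, 0, 0.028, 0],
    [1, 0, 0, 0.002, 0, 0, 0],
    [1, 0, 0, 0.0015, 0, 0, 0],
    [1, 0, 0, 0.0005, 0, 0, 0],
    [1, 0, 0, 0.0005, 0, 0, 0],
    [1, 0, 0, 0, 0, 0, 0],
    [1, 0, 0, 0, 0, 0, 0],
    [1, 0, 0, 0, 0, 0, 0]
  ]
}}

```text
time_s: 26.3
eef_pos: [537.7, 4.3, 87.3]
ee_rot: [0.178, -0.148, 0.973, 0.026]
force: [-7.3, -0.4, 18.4]
grip_width: 0.147
grip_force: 61.2
```

```bash
python3 st.py
```

```text
26.3 [537.73   4.31  87.27] F tool [  0.1    1.7  -19.72] T tool [-0.456  0.436 -0.036] T w [0.265 0.54  0.194] tilt 20.67 yaw 0.302 foot [533.    2.9 100.5] 0.14741072191930732
```

Call:
{"method": "send_rows", "body": {
  "targets": [
    [1, 0.0001, 0, 0, 0, 0.006, 0],
    [1, 0, 0, 0, 0, 0, 0],
    [1, 0, 0, 0, 0, 0, 0],
    [1, 0, 0, 0, 0, 0, 0],
    [1, 0, 0, 0, 0, 0, 0],
    [1, 0, 0, 0, 0, 0, 0],
    [1, 0, 0, 0, 0, 0, 0],
    [1, 0, 0, 0, 0, 0, 0],
    [1, 0, 0, 0, 0, 0, 0],
    [1, 0, 0, 0, 0, 0, 0]
  ]
}}

```text
time_s: 27.55
eef_pos: [537.5, 4.3, 87.2]
ee_rot: [0.174, -0.148, 0.973, 0.026]
force: [-9.0, -1.0, 17.7]
grip_width: 0.147
grip_force: 61.3
```

```bash
python3 st.py; python3 - <<'E'
from plan import *
s=shot('scene');t=shot('top')
z=lambda p,x,y,w,h,k:cv2.resize(np.clip(p['img'][y:y+h,x:x+w,::-1]*1.3,0,255).astype('uint8'),(w*k,h*k),interpolation=cv2.INTER_CUBIC)
cv2.imwrite('pics/f.png',np.hstack([z(s,295,165,70,75,6),z(t,185,135,90,112,4)[:450,:360]]) if 0 else z(s,300,180,65,55,10))
for n in('carrier_foot','stage_top'):print(n,[(d['point'],round(d['score'],2)) for d in ctrl.landmark_of(n,s)],[(d['point'],round(d['score'],2)) for d in ctrl.landmark_of(n,t)])
print(proj(s,[532.3,3.1,100]))
b=cv2.imread('pics/t0.png');x=t['img'][190:215,225:285].astype(int);print('knob area diff vs start',np.abs(x-b[190:215,225:285,::-1]).mean())
E
```

```text
27.55 [537.48   4.26  87.16] F tool [  2.18   1.64 -19.71] T tool [-0.416  0.638  0.019] T w [0.189 0.728 0.125] tilt 20.3 yaw 0.302 foot [532.8   2.8 100.4] 0.146651843184867
carrier_foot [([336.2, 199.5], 0.42)] [([331.6, 237.9], 0.44)]
stage_top [([334.0, 199.1], 0.78), ([367.9, 275.1], 0.21)] [([333.5, 237.2], 0.94)]
[333.26041902 198.75795799]
knob area diff vs start 16.432
```

View pics/f.png

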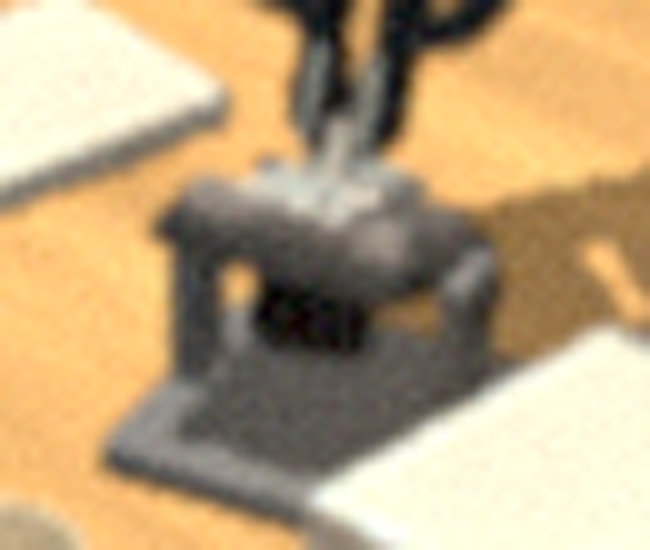

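The carrier sits flat and centred on the stage at about (333,199). The load is about 20 N with its centre close to midway between the bars, and the door was shut when last seen. Handing in.

```bash
python3 -c "
from rig import ctrl
print(ctrl.finish_job())"
```

```text
the job is handed in; nothing more can be done
None
```

The job is handed in, but the hand-in returned no verdict: the door was shut at my last look, and the carrier is still gripped and pressed at about 20 N on the stage at about 20° tilt, with the wrist moment indicating both bars are loaded.

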